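Sort slide blocks with the gap gauge

ROBOT

A 6-joint arm with a two-finger parallel gripper is mounted at the origin on a cart in front of the work surface, level with it; the furniture and walls round the work are solid. World frame = base frame: x ahead of the robot, y to its left, z up, the work surface at z = 0. Lengths are in m, angles in degrees, forces in N, time in s.
With the tool pointing down it reaches from about 0.35 to 0.975 m from the base axis. Payload 7.1 kg.
Tool frame: the origin (TCP) lies on the centre line of the jaws, within the pads' length; the fingertips stand 14 mm ahead of it and the grasp point (between the pads) lies 5 mm behind it; z points along the fingers, y is the line along which they close (so a half turn about z gives the same grasp; the last joint's range is limited). The gripper opens to 88 mm and grips with 3 to 60 N. Pads are 20 mm wide; open, the fingers measure 115 mm over their backs; the gripper's body (75 mm by 178 mm) begins 61 mm behind the grasp point.
Start: joints at [-68.01, 24.242, 93.386, -0, 62.372, -1.089], TCP at [0.245, -0.575, 0.237] pointing down, gripper open.
Joint ranges: [-172.04, 172.04], [-51.8, 120.97], [4.93, 147.93], [-75.15, 255.16], [6.16, 154.13], [-145.62, 145.62]. Speed limits (degrees/s): [136.94, 136.94, 172.46, 180, 180, 180].

INTERFACE

Orientations are given as a 3x3 rotation matrix whose columns are the frame's x, y, z axes.
In Python, from cell import robot gives the robot as it stands.
- The arm moves only by the tool carry_out, never from a script. Its argument "increments" is one flat list of numbers, 5 for each row, row after row: the finger opening in m, from 0 to 0.0878, then the shift along the tool's x, y, z in m, then the turn about the tool's z in degrees. A call has 1 to 8 rows; each row is the pose to reach, as a shift and turn from the pose commanded when the call began, along the tool's axes at that moment; what a row does not reach only later rows make up. A row lasts 1/10 s, in which the tool goes at most 50 mm and 8.59 degrees, less where a joint would pass 70% of its speed; a pose out of reach is approached as far as the arm can. A call with a gripper value outside its range is refused whole. The fingers move at their own pace and stop on an object; the grip force is fixed at half the most. Time passes only in rows, so rows that repeat a pose let the fingers close. It gives the time, the measured TCP pose, the force, the opening and the grip force at its end, in the units of the state.
- robot.sense(): the state, without advancing time (a new reading comes with each control period).
- robot.capture(name): name is "side" or "top" or "wrist"; returns a dict with "color" (384x512x3 uint8, red, green, blue), "depth" (384x512 float32, m along the optical axis (not along the pixel's ray), 0 where there is no reading), "fx", "fy", "cx", "cy" (pixels), "D" ([k1, k2, p1, p2, k3] as OpenCV has them; the pictures are not rectified), "origin" and "attitude" of the camera in the world. Camera axes: x right, y down, z forward; pixel columns grow to the right and rows downward; lengths in m; the calibration is good to about 2 mm. A picture is of the moment at which its call begins.
- robot.hand_in(): hands the job in; it is judged then, once.
The state is a dict: "clock": time; "joint_pos": joint angles; "qvel": joint speeds; "tau": joint torques, N m; "tool_pos": TCP position; "eef_rot": TCP orientation; "contact_force": force on the tool from outside, world axes, zero at the start; "moment": the same for the moment, N m; "grip_width": finger opening in m; "gripper_force": force on a finger pad.
Only numpy, scipy, OpenCV 4.12 (cv2) and the standard library are available. Lean on these libraries where they do the work, as an engineer would, in place of code of your own. Each camera call takes 0.05 s, during which the arm holds its last target. There are 200 camera calls.

TASK

Sort the three steel slide blocks by trying them in the gap gauge, one at a time: slide the block, foot down, along the gauge plate from the open end into the gap between the jaws. A block that fits goes right through and is left standing upright on the plate in the lane behind the jaws, clear of them; the one that is too wide goes into the red bin. Never force a block against the jaws, and leave the bearing, the bolt and the roll of tape where they are.

Things in the scene. Friction and masses are not known exactly. Their poses are not given: they have to be found in the camera images.
- gauge: gap gauge, fixed: dark steel plate 8 mm thick, 120 mm (x) by 275 mm (y from -165 to +110). A lane runs along its y axis: open run-in end at +y, two steel jaws about y = 0, behind them (y -16 to -155 mm) a lane 52.5 mm wide between rails, with an end stop at y -155. Jaws, rails and stop reach 38 mm height, screw heads 42. Origin: underside of the plate below the middle of the gap, z up
- jaws: the two jaws, fixed on the gauge; origin and axes as the gauge's. The gap between them is 51.5 mm wide (x) and 30 mm long (y +-15 mm); a 45 degree lead-in chamfer widens it out to y +23 mm. A good block has about 2.5 mm to spare in all; a wide one is about 4 mm too wide and does not go into the lane behind either
- block_a: a steel slide block, 0.35 kg: square foot 32 mm high and about 50 mm wide (not all blocks are equally wide; which are too wide is not known), then a square shank 28 x 28 mm from 32 to 86 mm height, faces parallel to the foot's, then a 16 mm threaded stud to 102 mm. Origin: centre of the underside, z up, x and y square to its faces
- block_b: another steel slide block, 0.35 kg: square foot 32 mm high and about 50 mm wide (not all blocks are equally wide; which are too wide is not known), then a square shank 28 x 28 mm from 32 to 86 mm height, faces parallel to the foot's, then a 16 mm threaded stud to 102 mm. Origin: centre of the underside, z up, x and y square to its faces
- block_c: a third steel slide block, 0.35 kg: square foot 32 mm high and about 50 mm wide (not all blocks are equally wide; which are too wide is not known), then a square shank 28 x 28 mm from 32 to 86 mm height, faces parallel to the foot's, then a 16 mm threaded stud to 102 mm. Origin: centre of the underside, z up, x and y square to its faces
- red_bin: open red plastic bin, fixed, 131 mm (x) by 171 mm (y), 85 mm high, walls up to 16 mm thick incl. slope (inside at the floor about 100 x 140 mm), floor about 9 mm up. Origin: centre of its underside
- bearing: bystander: steel ball bearing 47 mm, 14 mm high, lying flat; origin at its underside
- bolt: bystander: rusty bolt with nut, 81 mm long, 22 mm high, lying; origin at its underside
- tape_roll: bystander: roll of black tape 55 mm, 19 mm high; origin at its underside

How it is judged (in metres and radians):
On the way, in this order (a step that is already met when the one before it is completed fails the run):
1. a block is between the jaws, foot down (((x of block_a in the frame of gauge between -0.006 and 0.006 m and y of block_a in the frame of gauge between -0.015 and 0.015 m and z of block_a in the frame of gauge between 0 and 0.024 m) or (x of block_b in the frame of gauge between -0.006 and 0.006 m and y of block_b in the frame of gauge between -0.015 and 0.015 m and z of block_b in the frame of gauge between 0 and 0.024 m) or (x of block_c in the frame of gauge between -0.006 and 0.006 m and y of block_c in the frame of gauge between -0.015 and 0.015 m and z of block_c in the frame of gauge between 0 and 0.024 m))), for 0.05 s.
2. with one block standing in the lane behind the jaws, another is between the jaws, foot down ((((x of block_a in the frame of gauge between -0.006 and 0.006 m and y of block_a in the frame of gauge between -0.015 and 0.015 m and z of block_a in the frame of gauge between 0 and 0.024 m) and (x of block_b in the frame of gauge between -0.007 and 0.007 m and y of block_b in the frame of gauge between -0.16 and -0.037 m and z of block_b in the frame of gauge between 0.005 and 0.0125 m and angle between block_b's own z axis and vertical below 0.1 rad and linear speed of block_b below 0.02 m/s)) or ((x of block_a in the frame of gauge between -0.006 and 0.006 m and y of block_a in the frame of gauge between -0.015 and 0.015 m and z of block_a in the frame of gauge between 0 and 0.024 m) and (x of block_c in the frame of gauge between -0.007 and 0.007 m and y of block_c in the frame of gauge between -0.16 and -0.037 m and z of block_c in the frame of gauge between 0.005 and 0.0125 m and angle between block_c's own z axis and vertical below 0.1 rad and linear speed of block_c below 0.02 m/s)) or ((x of block_b in the frame of gauge between -0.006 and 0.006 m and y of block_b in the frame of gauge between -0.015 and 0.015 m and z of block_b in the frame of gauge between 0 and 0.024 m) and (x of block_a in the frame of gauge between -0.007 and 0.007 m and y of block_a in the frame of gauge between -0.16 and -0.037 m and z of block_a in the frame of gauge between 0.005 and 0.0125 m and angle between block_a's own z axis and vertical below 0.1 rad and linear speed of block_a below 0.02 m/s)) or ((x of block_b in the frame of gauge between -0.006 and 0.006 m and y of block_b in the frame of gauge between -0.015 and 0.015 m and z of block_b in the frame of gauge between 0 and 0.024 m) and (x of block_c in the frame of gauge between -0.007 and 0.007 m and y of block_c in the frame of gauge between -0.16 and -0.037 m and z of block_c in the frame of gauge between 0.005 and 0.0125 m and angle between block_c's own z axis and vertical below 0.1 rad and linear speed of block_c below 0.02 m/s)) or ((x of block_c in the frame of gauge between -0.006 and 0.006 m and y of block_c in the frame of gauge between -0.015 and 0.015 m and z of block_c in the frame of gauge between 0 and 0.024 m) and (x of block_a in the frame of gauge between -0.007 and 0.007 m and y of block_a in the frame of gauge between -0.16 and -0.037 m and z of block_a in the frame of gauge between 0.005 and 0.0125 m and angle between block_a's own z axis and vertical below 0.1 rad and linear speed of block_a below 0.02 m/s)) or ((x of block_c in the frame of gauge between -0.006 and 0.006 m and y of block_c in the frame of gauge between -0.015 and 0.015 m and z of block_c in the frame of gauge between 0 and 0.024 m) and (x of block_b in the frame of gauge between -0.007 and 0.007 m and y of block_b in the frame of gauge between -0.16 and -0.037 m and z of block_b in the frame of gauge between 0.005 and 0.0125 m and angle between block_b's own z axis and vertical below 0.1 rad and linear speed of block_b below 0.02 m/s)))), for 0.05 s.
At the end, for the whole second after the job is handed in: The two blocks that go through the gauge stand upright on the plate in the lane behind the jaws (centres at least 37 mm past the middle of the gap, tilt under 0.1 rad, at rest), the block that is too wide is in the red bin, at rest ((((x of block_b in the frame of gauge between -0.007 and 0.007 m and y of block_b in the frame of gauge between -0.16 and -0.037 m and z of block_b in the frame of gauge between 0.005 and 0.0125 m and angle between block_b's own z axis and vertical below 0.1 rad and linear speed of block_b below 0.02 m/s) and (x of block_c in the frame of gauge between -0.007 and 0.007 m and y of block_c in the frame of gauge between -0.16 and -0.037 m and z of block_c in the frame of gauge between 0.005 and 0.0125 m and angle between block_c's own z axis and vertical below 0.1 rad and linear speed of block_c below 0.02 m/s) and (x of block_a in the frame of red_bin between -0.06 and 0.06 m and y of block_a in the frame of red_bin between -0.08 and 0.08 m and z of block_a in the frame of red_bin below 0.06 m and linear speed of block_a below 0.02 m/s)) or ((x of block_a in the frame of gauge between -0.007 and 0.007 m and y of block_a in the frame of gauge between -0.16 and -0.037 m and z of block_a in the frame of gauge between 0.005 and 0.0125 m and angle between block_a's own z axis and vertical below 0.1 rad and linear speed of block_a below 0.02 m/s) and (x of block_c in the frame of gauge between -0.007 and 0.007 m and y of block_c in the frame of gauge between -0.16 and -0.037 m and z of block_c in the frame of gauge between 0.005 and 0.0125 m and angle between block_c's own z axis and vertical below 0.1 rad and linear speed of block_c below 0.02 m/s) and (x of block_b in the frame of red_bin between -0.06 and 0.06 m and y of block_b in the frame of red_bin between -0.08 and 0.08 m and z of block_b in the frame of red_bin below 0.06 m and linear speed of block_b below 0.02 m/s)) or ((x of block_a in the frame of gauge between -0.007 and 0.007 m and y of block_a in the frame of gauge between -0.16 and -0.037 m and z of block_a in the frame of gauge between 0.005 and 0.0125 m and angle between block_a's own z axis and vertical below 0.1 rad and linear speed of block_a below 0.02 m/s) and (x of block_b in the frame of gauge between -0.007 and 0.007 m and y of block_b in the frame of gauge between -0.16 and -0.037 m and z of block_b in the frame of gauge between 0.005 and 0.0125 m and angle between block_b's own z axis and vertical below 0.1 rad and linear speed of block_b below 0.02 m/s) and (x of block_c in the frame of red_bin between -0.06 and 0.06 m and y of block_c in the frame of red_bin between -0.08 and 0.08 m and z of block_c in the frame of red_bin below 0.06 m and linear speed of block_c below 0.02 m/s)))); the robot touches nothing.
It fails at once if a block is forced against the jaws (over 40 N) (contact force between any of block_a, block_b, block_c and jaws above 40 N).
It fails at once if the bearing disturbed (moved more than 30 mm) (distance of bearing from where it was at the start of the episode above 0.03 m).
It fails at once if the bolt disturbed (moved more than 30 mm) (distance of bolt from where it was at the start of the episode above 0.03 m).
It fails at once if the tape roll disturbed (moved more than 30 mm) (distance of tape_roll from where it was at the start of the episode above 0.03 m).
It also fails if it takes over 72 s, if anything falls off the work surface, if the arm or the gripper's body presses on something with over 40 N, if the wrist force passes 120 N, or if a joint passes its speed limit or range.

## Working session

There is one attempt and no reset: what is moved stays moved. The work goes in short steps, Python scripts to look and compute and a tool call to move; the robot and the scene stay as the last step left them, time stands still between calls to the robot, and variables do not carry over. Pictures are saved under pics/ and viewed, at most 10 in all, crops included, and the job is handed in when it is done.

Besides the shell and the picture viewer there is one more tool, called after "Emit:" as name(argument=value, ...) on one line, values as JSON. carry_out: Moves the arm, as the interface text tells. Its arguments: {"type":"object","properties":{"increments":{"type":"array","items":{"type":"number"}}},"required":["increments"]}

```bash
mkdir -p pics && ls && cat > h.py <<'E'
import numpy as np, cv2
from cell import robot
def cap(n):
    c=robot.capture(n); c['K']=np.array([[c['fx'],0,c['cx']],[0,c['fy'],c['cy']],[0,0,1.]])
    c['R']=np.array(c['attitude']);c['o']=np.array(c['origin']);return c
def cloud(c):
    h,w=c['depth'].shape;u,v=np.meshgrid(np.arange(w),np.arange(h))
    p=cv2.undistortPoints(np.stack([u,v],-1).reshape(-1,1,2).astype(float),c['K'],np.array(c['D'])).reshape(h,w,2)
    d=c['depth'][...,None];P=np.concatenate([p*d,d],-1)@c['R'].T+c['o']
    P[c['depth']<=0]=np.nan;return P
def save(n,img): cv2.imwrite('pics/'+n,cv2.cvtColor(img,cv2.COLOR_RGB2BGR))
E
python3 - <<'E'
from h import *
for n in ('top','side'):
    c=cap(n);save(n+'0.png',c['color']);P=cloud(c);np.save(n+'P.npy',P)
    print(n,c['o'],c['R'].round(3).tolist(),c['fx'])
    print(P[::48,::64].round(3).tolist() if n=='top' else '')
print(robot.sense())
E
```

```text
pics
top [0.39020281 0.00639918 1.23492653] [[0.004, -0.994, 0.111], [-1.0, -0.004, 0.002], [-0.002, -0.111, -0.994]] 377.42500967400167
[[[1.598, 1.373, -0.631], [1.663, 1.086, -0.733], [1.651, 0.721, -0.714], [1.424, 0.302, -0.364], [1.422, 0.013, -0.359], [1.677, -0.345, -0.75], [1.681, -0.706, -0.754], [1.697, -1.079, -0.774]], [[1.402, 1.452, -0.774], [1.383, 1.071, -0.738], [0.943, 0.402, 0.136], [1.369, 0.359, -0.708], [1.399, 0.013, -0.765], [1.399, -0.343, -0.762], [1.397, -0.697, -0.756], [1.401, -1.055, -0.759]], [[1.116, 1.417, -0.757], [1.117, 1.065, -0.759], [0.791, 0.396, 0.136], [0.833, 0.222, 0.024], [0.813, 0.01, 0.079], [1.117, -0.336, -0.747], [1.124, -0.689, -0.762], [1.123, -1.037, -0.755]], [[0.847, 1.393, -0.754], [0.848, 1.046, -0.755], [0.669, 0.429, 0.023], [0.676, 0.223, 0.0], [0.675, 0.009, 0.005], [0.678, -0.205, -0.002], [0.678, -0.418, 0.001], [0.855, -1.022, -0.753]], [[0.564, 1.22, -0.532], [0.588, 1.034, -0.762], [0.514, 0.43, -0.001], [0.515, 0.219, -0.0], [0.511, 0.008, 0.038], [0.516, -0.202, -0.0], [0.517, -0.414, -0.002], [0.596, -1.01, -0.756]
[... 820 characters left out ...]
      6.23712773e+01, -1.08876785e+00]), 'qvel': array([-0.03955325, -0.06181371, -0.04543565, -0.05996787,  0.00971377,
       -0.03848221]), 'tau': array([-4.49522804e-04, -5.45608377e+01, -2.74323660e+01,  6.44507795e-02,
        1.88191503e-02, -8.18074568e-06]), 'tool_pos': array([ 0.24482482, -0.57452921,  0.23598045]), 'eef_rot': array([[ 9.19967273e-01,  3.91994811e-01, -5.34473310e-04],
       [ 3.91995175e-01, -9.19966411e-01,  1.25878885e-03],
       [ 1.74120186e-06, -1.36755550e-03, -9.99999065e-01]]), 'contact_force': array([-0.63160495, -0.19637736, -0.3984565 ]), 'moment': array([-0.03821504,  0.06627369,  0.00740392]), 'gripper_force': 0.0, 'grip_width': 0.08754274970403328}
```

View pics/top0.png

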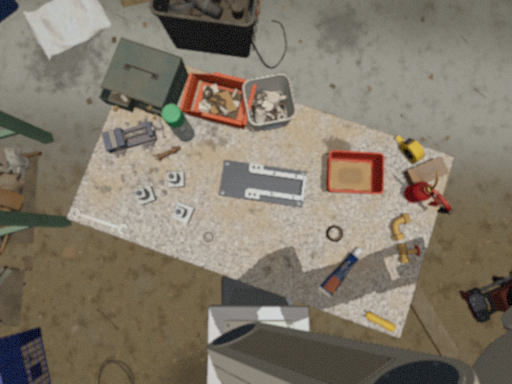

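View pics/side0.png

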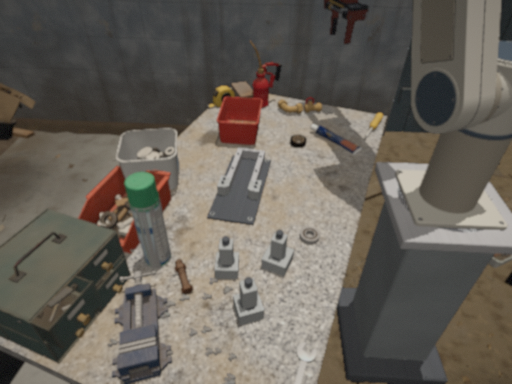

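Top view: blocks at px (175,178), (145,193), (182,212). The gauge spans (220–306, 160–206) with its open end at left (+y), and the bin is at (355,172). Bearing is at (208,237), bolt at (165,153), tape at (334,233).

```bash
python3 - <<'E'
from h import *
P=np.load('topP.npy');im=cv2.imread('pics/top0.png')
def rect(m,name):
    q=P[m];q=q[np.isfinite(q[:,0])][:,:2]
    r=cv2.minAreaRect((q*1000).astype(np.float32));print(name,len(q),q.mean(0).round(4),[np.round(x,1) for x in r])
V,U=np.mgrid[:384,:512]
def box(u0,u1,v0,v1): return (U>=u0)&(U<u1)&(V>=v0)&(V<v1)
z=P[...,2]
for n,(u,v) in dict(b1=(175,178),b2=(145,193),b3=(182,212)).items():
    b=box(u-14,u+14,v-14,v+14)
    rect(b&(z>.02)&(z<.045),n+' foot'); rect(b&(z>.07)&(z<.12),n+' top')
g=box(212,312,152,212)
val=im.max(-1)
rect(g&(z>.028)&(z<.05),'jaws');rect(g&(val<90)&(z<.02),'plate')
rect(box(322,390,145,200)&(z>.07)&(z<.1),'bin')
for n,(u,v) in dict(bearing=(208,237),bolt=(165,153),tape=(334,233)).items():
    rect(box(u-14,u+14,v-14,v+14)&(z>.008)&(z<.03),n)
S=np.load('sideP.npy')
import json
def rs(u0,u1,v0,v1,z0,z1,n):
    m=box(u0,u1,v0,v1)&(S[...,2]>z0)&(S[...,2]<z1);q=S[m][:,:2]
    r=cv2.minAreaRect((q*1000).astype(np.float32));print('side',n,len(q),q.mean(0).round(4),[np.round(x,1) for x in r])
for n,a in dict(b1=(208,246,230,285),b3=(258,300,225,278),b2=(228,270,272,330)).items():
    rs(*a,.025,.036,n+' foottop');rs(*a,.04,.11,n+' shank')
E
```

```text
b1 foot 126 [0.5478 0.2599] [array([554.9, 268.2]), array([49.9, 47.2]), np.float64(0.9)]
b1 top 97 [0.553  0.2675] [array([553.9, 269.2]), array([28. , 27.8]), np.float64(3.1)]
b2 foot 135 [0.4981 0.3567] [array([502.2, 366.1]), array([49.5, 49.3]), np.float64(21.3)]
b2 top 100 [0.5013 0.3634] [array([501.9, 366.1]), array([28.7, 28.2]), np.float64(21.3)]
b3 foot 208 [0.4445 0.2397] [array([445.7, 245.1]), array([56.8, 55.3]), np.float64(68.6)]
b3 top 94 [0.445  0.2427] [array([445.9, 245. ]), array([28.5, 27.5]), np.float64(68.5)]
jaws 725 [ 0.539  -0.0458] [array([538.1, -53.3]), array([186.1, 111.7]), np.float64(81.9)]
plate 1 [ 0.5317 -0.1357] [array([ 531.7, -135.7]), array([0., 0.]), np.float64(0.0)]
bin 438 [ 0.5783 -0.3094] [array([ 571.1, -299. ]), array([171.3, 131.7]), np.float64(87.2)]
bearing 142 [0.3694 0.1623] [array([369.7, 162.3]), array([41.6, 45.5]), np.float64(0.3)]
bolt 168 [0.6481 0.3092] [array([645.9, 318.1]), array([96.2, 68.2]), np.float64(71.3)]
tape 146 [ 0.3817 -0.2416] [array([ 386.9, -241. ]), array([60.6, 52.4]), np.float64(5.4)]
side b1 foottop 286 [0.5521 0.2782] [array([553.7, 269.9]), array([48.8, 50.5]), np.float64(2.0)]
side b1 shank 410 [0.5495 0.284 ] [array([539.4, 315.2]), array([ 33.4, 130.4]), np.float64(17.1)]
side b3 foottop 368 [0.4454 0.2555] [array([445.4, 244.8]), array([59.5, 56.4]), np.float64(68.1)]
side b3 shank 393 [0.4463 0.2524] [array([445.5, 245.6]), array([30.7, 27.7]), np.float64(67.1)]
side b2 foottop 355 [0.5031 0.3757] [array([512. , 338.6]), array([ 49.2, 107.8]), np.float64(20.2)]
side b2 shank 457 [0.5015 0.3738] [array([501.9, 367. ]), array([28.3, 28.5]), np.float64(20.5)]
```

Emit:
carry_out(increments=[0.0878, 0.49, -0.384, -0.06, -59, 0.0878, 0.49, -0.384, -0.06, -59, 0.0878, 0.49, -0.384, -0.06, -59, 0.0878, 0.49, -0.384, -0.06, -59, 0.0878, 0.49, -0.384, -0.06, -59, 0.0878, 0.49, -0.384, -0.06, -59, 0.0878, 0.49, -0.384, -0.06, -59, 0.0878, 0.49, -0.384, -0.06, -59])

```text
clock: 0.9
tool_pos: [0.4374, -0.2242, 0.2752]
eef_rot: [[0.134, 0.991, -0.0], [0.991, -0.134, 0.0], [0.0, -0.0, -1.0]]
contact_force: [1.5, -0.5, 0.1]
grip_width: 0.0878
gripper_force: 0.0
```

```bash
cat >> h.py <<'E'
def to(x,y,z,yaw):
    "increments from measured pose to TCP x,y,z and tool-x yaw (deg)"
    s=robot.sense();R=s['eef_rot'];p=s['tool_pos'];d=R.T@(np.array([x,y,z])-p)
    w=np.degrees(np.arctan2(R[1,0],R[0,0]));t=-((yaw-w+180)%360-180)
    print('t',round(s['clock'],2),'at',p.round(4),'yaw',round(w,2),'F',s['contact_force'].round(1),'w',round(s['grip_width'],4),'gf',round(s['gripper_force'],1),'j6',s['joint_pos'][5].round(1))
    print('tilt',R[:2,2].round(4),' -> ',d.round(4),'turn',round(t,2))
E
python3 - <<'E'
from h import *
to(.545,-.03,.30,82)
E
```

```text
t 0.9 at [ 0.4374 -0.2242  0.2752] yaw 82.28 F [ 1.5 -0.5  0.1] w 0.0878 gf 0.0 j6 -20.8
tilt [-0.0002  0.0001]  ->  [ 0.2069  0.0805 -0.0248] turn 0.28
```

Emit:
carry_out(increments=[0.0878, 0.207, 0.08, -0.025, 0, 0.0878, 0.207, 0.08, -0.025, 0, 0.0878, 0.207, 0.08, -0.025, 0, 0.0878, 0.207, 0.08, -0.025, 0, 0.0878, 0.207, 0.08, -0.025, 0, 0.0878, 0.207, 0.08, -0.025, 0])

```text
clock: 1.5
tool_pos: [0.546, -0.0296, 0.3001]
eef_rot: [[0.134, 0.991, 0.001], [0.991, -0.134, 0.0], [0.0, 0.001, -1.0]]
contact_force: [0.2, -0.2, -0.3]
grip_width: 0.088
gripper_force: 0.0
```

```bash
python3 - <<'E'
from h import *
c=cap('wrist');save('w1.png',c['color']);P=cloud(c);np.save('w1P.npy',P);print(c['o'],c['R'].round(3).tolist(),c['fx'],c['D'])
to(.545,-.03,.30,82)
z=P[...,2];print(np.nanpercentile(z,[2,10,50,90]))
for lo,hi in((.004,.014),(.03,.045)):
    m=((z>lo)&(z<hi)).astype(np.uint8);n,l,s,ce=cv2.connectedComponentsWithStats(m)
    for i in range(1,n):
        if s[i,4]>300:
            q=P[l==i][:,:2];r=cv2.minAreaRect((q*1000).astype(np.float32));print(lo,s[i],[np.round(x,1) for x in r])
E
```

```text
[0.55650154 0.05362033 0.44862934] [[0.991, -0.128, -0.039], [-0.134, -0.944, -0.301], [0.002, 0.303, -0.953]] 339.5407715763071 [-0.04938731  0.          0.          0.          0.        ]
t 1.55 at [ 0.5449 -0.0311  0.2997] yaw 82.24 F [ 0.1  0.1 -0.2] w 0.088 gf 0.0 j6 3.3
tilt [-0.0007 -0.0002]  ->  [ 0.0011 -0.0001 -0.0003] turn 0.24
[-7.58028834e-01 -6.66542458e-04  1.75124155e-03  3.82368017e-01]
0.004 [ 68   0  42  35 707] [array([370.1, 157.3]), array([37.2, 47.3]), np.float64(82.4)]
0.004 [  204    22   101   207 12595] [array([546.2,  -7.2]), array([265. , 120.8]), np.float64(82.3)]
0.004 [ 424   30   79   39 1878] [array([814.6,  61. ]), array([42.5, 93.5]), np.float64(87.0)]
0.004 [ 208  136   15   97 1173] [array([484.6, -71.6]), array([136.7,  16.8]), np.float64(81.9)]
0.004 [ 284  137   16   96 1195] [array([586.8, -86.1]), array([135.5,  17.5]), np.float64(81.8)]
0.004 [265 304  59  16 764] [array([ 570.3, -293.4]), array([30.5, 90.1]), np.float64(86.6)]
0.004 [264 354  68   8 325] [array([ 567.2, -374.1]), array([ 10.4, 108.6]), np.float64(84.0)]
0.03 [399   0  19  70 367] [array([734.5,  84.3]), array([74.6, 14. ]), np.float64(86.0)]
0.03 [ 444    0   64   46 1365] [array([807.6,  98. ]), array([66.2, 49.9]), np.float64(46.0)]
0.03 [393  80  38 105 394] [array([729.8, -26.1]), array([125.5,  39.6]), np.float64(78.5)]
0.03 [474  88  38  88 719] [array([848.9, -43.8]), array([106.5,  39.6]), np.float64(73.4)]
0.03 [ 207   97   95  145 4639] [array([539.1, -53.9]), array([185.9, 111.9]), np.float64(81.8)]
0.03 [254 280  84  15 450] [array([ 575.2, -223.2]), array([  8.6, 117.1]), np.float64(87.0)]
0.03 [261 354  78  24 623] [array([ 568. , -360.7]), array([ 43.7, 117.7]), np.float64(82.6)]
```

View pics/w1.png

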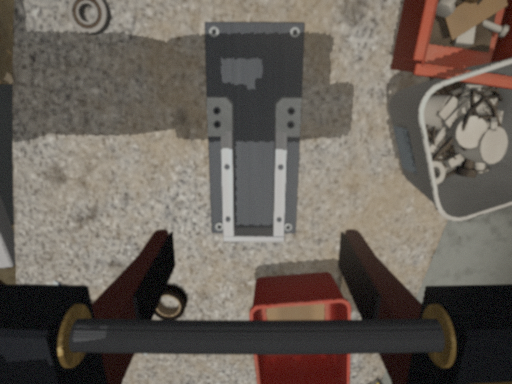

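The wrist view shows the gauge at px (205–305, 22–242), with its jaws at v≈97–145 and its open run-in at the top.

```bash
python3 - <<'E'
from h import *
for n in('w1P','topP'):
    P=np.load(n+'.npy').reshape(-1,3);P=P[np.isfinite(P[:,0])]
    a=np.radians(81.85);ey=np.array([np.cos(a),np.sin(a)]);ex=np.array([ey[1],-ey[0]])
    o=np.array([.5490,.0154]);q=P[:,:2]-o;g=np.c_[q@ex,q@ey]*1000;z=P[:,2]
    m=(z>.028)&(z<.045)&(abs(g[:,0])<62)&(abs(g[:,1]+70)<100);g2=g[m];zz=z[m]
    print(n,'y ext',np.percentile(g2[:,1],[.5,99.5]).round(1))
    for y0,y1 in((-145,-120),(-120,-95),(-95,-70),(-70,-45),(-45,-20),(-14,0),(0,14)):
        s=g2[(g2[:,1]>y0)&(g2[:,1]<y1),0];L=s[s<0];R=s[s>0]
        # inner and outer edges, robust
        print((y0,y1),'in',np.round([np.percentile(L,97),np.percentile(R,3)],1),'mid',round((np.percentile(L,97)+np.percentile(R,3))/2,2),'out',np.round([np.percentile(L,3),np.percentile(R,97)],1),'mid',round((np.percentile(L,3)+np.percentile(R,97))/2,2),len(L),len(R))
    p=(z>.005)&(z<.015)&(abs(g[:,1]-50)<20)&(abs(g[:,0])<70);print('plate x',np.percentile(g[p,0],[1,99]).round(1),'z',np.median(z[p]).round(4),'jawz',np.median(zz).round(4))
E
```

```text
w1P y ext [-161.7   22.8]
(-145, -120) in [-26.2  26.7] mid 0.24 out [-39.3  40.1] mid 0.42 196 197
(-120, -95) in [-26.   26.6] mid 0.3 out [-39.6  39.7] mid 0.06 208 200
(-95, -70) in [-26.   26.5] mid 0.23 out [-39.6  40.1] mid 0.29 227 224
(-70, -45) in [-26.4  26.7] mid 0.11 out [-39.4  40.1] mid 0.33 223 229
(-45, -20) in [-26.2  26.4] mid 0.08 out [-49.8  49.9] mid 0.04 274 265
(-14, 0) in [-25.9  25.9] mid -0.02 out [-54.7  55.3] mid 0.3 288 312
(0, 14) in [-25.8  26.4] mid 0.29 out [-55.1  54.9] mid -0.12 317 304
plate x [-59.1  58.3] z 0.0084 jawz 0.0384
topP y ext [-161.7   23.1]
(-145, -120) in [-27.6  26.1] mid -0.73 out [-41.   38.8] mid -1.1 36 35
(-120, -95) in [-28.5  25.2] mid -1.65 out [-40.7  38.9] mid -0.91 34 40
(-95, -70) in [-27.2  25.1] mid -1.08 out [-40.9  38.3] mid -1.3 35 38
(-70, -45) in [-28.   25.2] mid -1.36 out [-41.2  38.7] mid -1.23 37 36
(-45, -20) in [-27.9  25.6] mid -1.12 out [-53.3  42.2] mid -5.59 42 39
(-14, 0) in [-27.6  24.9] mid -1.34 out [-56.5  53.4] mid -1.52 40 42
(0, 14) in [-29.   25.1] mid -1.97 out [-55.5  53.1] mid -1.16 38 42
plate x [-60.3  56.8] z 0.0088 jawz 0.0388
```

```bash
python3 - <<'E'
from h import *
to(.554,.2695,.16,92)
E
```

```text
t 1.55 at [ 0.5449 -0.0311  0.2997] yaw 82.24 F [ 0.1  0.1 -0.2] w 0.088 gf 0.0 j6 3.3
tilt [-0.0007 -0.0002]  ->  [ 0.2991 -0.0315  0.1396] turn -9.76
```

Emit:
carry_out(increments=[0.0878, 0.299, -0.0315, 0.1395, -9.7, 0.0878, 0.299, -0.0315, 0.1395, -9.7, 0.0878, 0.299, -0.0315, 0.1395, -9.7, 0.0878, 0.299, -0.0315, 0.1395, -9.7, 0.0878, 0.299, -0.0315, 0.1395, -9.7, 0.0878, 0.299, -0.0315, 0.1395, -9.7, 0.0878, 0.299, -0.0315, 0.1395, -9.7, 0.0878, 0.299, -0.0315, 0.1395, -9.7])

```text
clock: 2.35
tool_pos: [0.5535, 0.2692, 0.158]
eef_rot: [[-0.033, 0.999, -0.004], [0.999, 0.033, -0.001], [-0.001, -0.004, -1.0]]
contact_force: [-0.6, -1.0, 0.7]
grip_width: 0.0878
gripper_force: 0.0
```

```bash
python3 - <<'E'
from h import *
to(.554,.2695,.055,92)
P=cloud(cap('wrist')).reshape(-1,3);P=P[np.isfinite(P[:,0])]
q=P[(np.hypot(P[:,0]-.554,P[:,1]-.27)<.05)]
for a,b in((.026,.04),(.09,.108),(.04,.108)):
    s=q[(q[:,2]>a)&(q[:,2]<b)];
    if len(s)>5:r=cv2.minAreaRect((s[:,:2]*1000).astype(np.float32));print(a,len(s),s[:,:2].mean(0).round(4),[np.round(x,1) for x in r])
E
```

```text
t 2.35 at [0.5535 0.2692 0.158 ] yaw 91.9 F [-0.6 -1.   0.7] w 0.0878 gf 0.0 j6 22.9
tilt [-0.0035 -0.0015]  ->  [0.0005 0.0009 0.103 ] turn -0.1
0.026 1688 [0.5545 0.2782] [array([554.8, 269.7]), array([49.2, 49.5]), np.float64(2.4)]
0.09 548 [0.5546 0.2715] [array([554.7, 270. ]), array([15.8, 15.4]), np.float64(2.6)]
0.04 2100 [0.5545 0.2757] [array([554.7, 270.1]), array([27.9, 28. ]), np.float64(1.7)]
```

Emit:
carry_out(increments=[0.0878, 0.0005, 0.001, 0.045, 0, 0.0878, 0.0005, 0.001, 0.08, 0, 0.0878, 0.0005, 0.001, 0.103, 0, 0.0878, 0.0005, 0.001, 0.103, 0, 0.025, 0.0005, 0.001, 0.103, 0, 0.025, 0.0005, 0.001, 0.103, 0, 0.025, 0.0005, 0.001, 0.103, 0, 0.025, 0.0005, 0.001, 0.103, 0])

```text
clock: 3.2
tool_pos: [0.5565, 0.269, 0.0589]
eef_rot: [[-0.031, 1.0, 0.002], [1.0, 0.031, 0.001], [0.001, 0.002, -1.0]]
contact_force: [-0.1, -0.5, -0.4]
grip_width: 0.0596
gripper_force: 0.0
```

Emit:
carry_out(increments=[0.025, 0, 0, 0, 0, 0.025, 0, 0, 0, 0])

```text
clock: 3.4
tool_pos: [0.5559, 0.269, 0.0579]
eef_rot: [[-0.031, 1.0, 0.0], [1.0, 0.031, 0.0], [0.0, 0.0, -1.0]]
contact_force: [-1.0, 0.5, -0.7]
grip_width: 0.0433
gripper_force: 0.0
```

```bash
cat >> h.py <<'E'
O=np.array([.5490,.0154]);A=np.radians(81.85);EY=np.array([np.cos(A),np.sin(A)]);EX=np.array([EY[1],-EY[0]])
def gw(x,y): return O+EX*(x+.00015)+EY*y   # gauge -> world
E
python3 - <<'E'
from h import *
p=gw(0,.070);print(p);to(p[0],p[1],.21,81.85)
E
```

```text
[0.55907204 0.08467176]
t 3.4 at [0.5559 0.269  0.0579] yaw 91.79 F [-1.   0.5 -0.7] w 0.0433 gf 0.0 j6 22.9
tilt [0.0005 0.0002]  ->  [-0.1843 -0.0025 -0.1521] turn 9.94
```

Emit:
carry_out(increments=[0.02, 0, 0, 0, 0, 0.02, 0, 0, 0, 0, 0.02, 0, 0, 0, 0, 0.02, 0, 0, 0, 0])

```text
clock: 3.8
tool_pos: [0.5556, 0.2689, 0.0575]
eef_rot: [[-0.031, 1.0, -0.0], [1.0, 0.031, -0.0], [-0.0, -0.0, -1.0]]
contact_force: [-1.7, 0.5, 0.8]
grip_width: 0.0278
gripper_force: 30.0
```

```bash
python3 - <<'E'
from h import *
p=gw(0,.070);print(p);to(p[0],p[1],.15,81.85)
E
```

```text
[0.55907204 0.08467176]
t 3.8 at [0.5556 0.2689 0.0575] yaw 91.78 F [-1.7  0.5  0.8] w 0.0278 gf 30.0 j6 22.9
tilt [-0.0005 -0.0001]  ->  [-0.1842 -0.0023 -0.0925] turn 9.93
```

Emit:
carry_out(increments=[0.02, 0, 0, -0.03, 0, 0.02, -0.03, 0, -0.06, 0, 0.02, -0.07, -0.001, -0.0925, 4, 0.02, -0.12, -0.002, -0.0925, 9.9, 0.02, -0.165, -0.0023, -0.0925, 9.9, 0.02, -0.184, -0.0023, -0.0925, 9.9, 0.02, -0.184, -0.0023, -0.0925, 9.9, 0.02, -0.184, -0.0023, -0.0925, 9.9])

```text
clock: 4.6
tool_pos: [0.559, 0.0847, 0.1496]
eef_rot: [[0.143, 0.99, -0.001], [0.99, -0.143, 0.0], [0.0, -0.001, -1.0]]
contact_force: [-0.7, -0.1, -3.2]
grip_width: 0.0277
gripper_force: 30.0
```

```bash
cat >> h.py <<'E'
def gz(P):
    q=P.reshape(-1,3);q=q[np.isfinite(q[:,0])];d=q[:,:2]-O;return np.c_[d@EX*1000,d@EY*1000,q[:,2]*1000]
E
python3 - <<'E'
from h import *
p=gw(0,.070);to(p[0],p[1],.08,81.85)
c=cap('wrist');save('w2.png',c['color']);P=cloud(c);np.save('w2P.npy',P);g=gz(P)
q=g[(abs(g[:,0])<40)&(abs(g[:,1]-70)<45)&(g[:,2]>20)]
h,e=np.histogram(q[:,2],np.arange(20,260,8));print([(int(a),int(b)) for a,b in zip(e,h) if b])
E
```

```text
t 4.6 at [0.559  0.0847 0.1496] yaw 81.8 F [-0.7 -0.1 -3.2] w 0.0277 gf 30.0 j6 15.6
tilt [-0.0007  0.0001]  ->  [0.     0.0001 0.0696] turn -0.05
[(92, 204), (100, 307), (108, 339), (116, 743), (124, 2070), (132, 414), (140, 612), (148, 684), (156, 826), (164, 953), (172, 3358), (180, 1296), (188, 1755), (196, 441), (204, 289), (212, 287), (220, 3441), (228, 9558), (236, 14075)]
```

View pics/w2.png

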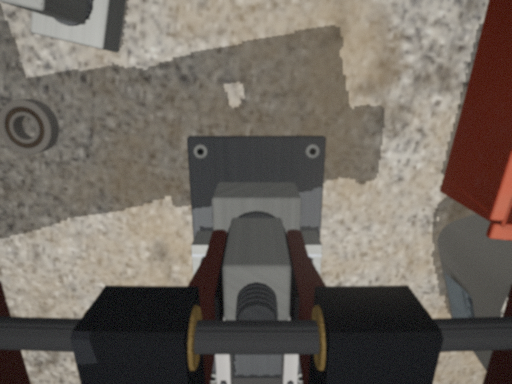

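The held block's foot shows at px (212–300, 183–240), above the run-in plate (190–325, 136).

```bash
python3 - <<'E'
from h import *
g=gz(np.load('w2P.npy'))
def f(n,z0,z1,y0,y1,X=70):
    q=g[(g[:,2]>z0)&(g[:,2]<z1)&(g[:,1]>y0)&(g[:,1]<y1)&(abs(g[:,0])<X)]
    if len(q)<20:return print(n,len(q))
    a=np.percentile(q[:,0],[1,99]);print(n,len(q),a.round(1),'mid',a.mean().round(2),'y',np.percentile(q[:,1],[1,99]).round(1),'z',np.median(q[:,2]).round(1))
f('foottop',121,128,50,110,40);f('foot front',94,120,60,110,40)
for y in (78,82,86,90): f('foottop',121,128,y,y+4,40)
f('shank top',174,182,40,110,22)
f('shank front',135,170,76,96,22)
for y in(70,80,90,100):f('plate',4,14,y,y+8,66)
f('jaw L+R',32,45,0,15,70)
E
```

```text
foottop 2386 [-24.3  23.7] mid -0.32 y [76.4 95.2] z 124.6
foot front 1052 [-23.9  23.2] mid -0.33 y [94.5 95.5] z 108.3
foottop 233 [-24.4  24. ] mid -0.22 y [78.1 81.9] z 124.6
foottop 434 [-24.1  23.8] mid -0.17 y [82.1 86. ] z 124.9
foottop 634 [-24.2  23.4] mid -0.43 y [86.  89.9] z 124.7
foottop 636 [-24.2  23.8] mid -0.22 y [90.  93.9] z 124.6
shank top 3188 [-20.8  20.6] mid -0.11 y [59.4 84.8] z 178.5
shank front 2982 [-21.6  21.6] mid 0.0 y [79.6 85.1] z 155.5
plate 1141 [-58.9  57.9] mid -0.52 y [70.4 78. ] z 8.3
plate 1200 [-58.6  58.3] mid -0.12 y [80.1 88. ] z 8.4
plate 1210 [-58.7  58.4] mid -0.15 y [90.4 97.8] z 8.5
plate 1292 [-59.   58.1] mid -0.46 y [100.1 107.9] z 8.5
jaw L+R 278 [-55.9  55.5] mid -0.24 y [ 0.3 14.8] z 38.5
```

Emit:
carry_out(increments=[0.02, 0, 0, 0.04, 0, 0.02, 0, 0, 0.07, 0, 0.02, 0, 0, 0.083, 0, 0.02, 0, 0, 0.083, 0, 0.02, -0.01, 0, 0.083, 0, 0.02, -0.018, 0, 0.083, 0, 0.02, -0.018, 0, 0.083, 0])

```text
clock: 5.35
tool_pos: [0.5568, 0.066, 0.0677]
eef_rot: [[0.142, 0.99, 0.001], [0.99, -0.142, -0.0], [0.0, 0.001, -1.0]]
contact_force: [-0.5, 0.0, -4.1]
grip_width: 0.0282
gripper_force: 30.0
```

```bash
python3 - <<'E'
from h import *
p=gw(0,-.122);to(p[0],p[1],.0665,81.85)
g=gz(cloud(cap('wrist')))
def f(n,z0,z1,y0,y1,X=70):
    q=g[(g[:,2]>z0)&(g[:,2]<z1)&(g[:,1]>y0)&(g[:,1]<y1)&(abs(g[:,0])<X)]
    if len(q)<20:return print(n,len(q))
    a=np.percentile(q[:,0],[1,99]);print(n,len(q),a.round(1),'mid',a.mean().round(2),'y',np.percentile(q[:,1],[1,99]).round(1),'z',np.median(q[:,2]).round(1))
f('foottop',36,46,64,80,40);f('plate',4,14,85,105,66)
E
```

```text
t 5.35 at [0.5568 0.066  0.0677] yaw 81.83 F [-0.5  0.  -4.1] w 0.0282 gf 30.0 j6 13.7
tilt [ 0.0008 -0.0001]  ->  [-0.1732 -0.0004  0.0012] turn -0.02
foottop 2119 [-23.5  24.2] mid 0.34 y [64.2 76.6] z 44.2
plate 6075 [-59.1  57.3] mid -0.87 y [ 85.2 104.8] z 8.5
```

Emit:
carry_out(increments=[0.02, 0, -0.0006, 0.002, 0, 0.02, 0, -0.0006, 0.002, 0, 0.02, -0.004, -0.0006, 0.002, 0, 0.02, -0.008, -0.0006, 0.002, 0, 0.02, -0.012, -0.0006, 0.002, 0, 0.02, -0.016, -0.0006, 0.002, 0, 0.02, -0.02, -0.0006, 0.002, 0])

```text
clock: 6.1
tool_pos: [0.5532, 0.0469, 0.065]
eef_rot: [[0.141, 0.99, -0.0], [0.99, -0.141, 0.0], [-0.0, -0.0, -1.0]]
contact_force: [-0.1, -0.7, -4.4]
grip_width: 0.0278
gripper_force: 30.0
```

```bash
python3 - <<'E'
from h import *
p=gw(0,-.122);to(p[0],p[1],.0665,81.85)
g=gz(cloud(cap('wrist')))
def f(n,z0,z1,y0,y1,X=70):
    q=g[(g[:,2]>z0)&(g[:,2]<z1)&(g[:,1]>y0)&(g[:,1]<y1)&(abs(g[:,0])<X)]
    if len(q)<20:return print(n,len(q))
    a=np.percentile(q[:,0],[1,99]);print(n,len(q),a.round(1),'mid',a.mean().round(2),'y',np.percentile(q[:,1],[1,99]).round(1),'z',np.median(q[:,2]).round(1))
f('foottop',34,50,42,60,35);f('plate',4,14,70,105,66);f('jaw',32,44,0,20,66)
E
```

```text
t 6.1 at [0.5532 0.0469 0.065 ] yaw 81.87 F [-0.1 -0.7 -4.4] w 0.0278 gf 30.0 j6 11.7
tilt [-0.  0.]  ->  [-0.1538  0.0004 -0.0015] turn 0.02
foottop 2626 [-24.4  23.2] mid -0.61 y [42.4 57.1] z 41.7
plate 11371 [-58.9  57.5] mid -0.73 y [ 70.3 104.5] z 8.5
jaw 1941 [-55.8  54.5] mid -0.64 y [ 0.4 19.8] z 38.7
```

Emit:
carry_out(increments=[0.02, -0.006, 0, 0, 0, 0.02, -0.012, 0, 0, 0, 0.02, -0.018, 0, 0, 0, 0.02, -0.024, 0, 0, 0, 0.02, -0.03, 0, 0, 0, 0.02, -0.036, 0, 0, 0, 0.02, -0.042, 0, 0, 0, 0.02, -0.048, 0, 0, 0])

```text
clock: 6.95
tool_pos: [0.5464, -0.0007, 0.0651]
eef_rot: [[0.141, 0.99, 0.0], [0.99, -0.141, 0.0], [0.0, 0.0, -1.0]]
contact_force: [-0.9, 0.7, -3.9]
grip_width: 0.0279
gripper_force: 30.0
```

Emit:
carry_out(increments=[0.02, -0.008, 0, 0, 0, 0.02, -0.016, 0, 0, 0, 0.02, -0.024, 0, 0, 0, 0.02, -0.032, 0, 0, 0, 0.02, -0.04, 0, 0, 0, 0.02, -0.048, 0, 0, 0, 0.02, -0.056, 0, 0, 0, 0.02, -0.064, 0, 0, 0])

```text
clock: 7.75
tool_pos: [0.5374, -0.0642, 0.0651]
eef_rot: [[0.141, 0.99, 0.0], [0.99, -0.141, -0.0], [-0.0, 0.0, -1.0]]
contact_force: [0.4, 0.0, -4.5]
grip_width: 0.0277
gripper_force: 30.0
```

```bash
python3 - <<'E'
from h import *
p=gw(0,-.122);to(p[0],p[1],.064,81.85)
E
```

```text
t 7.75 at [ 0.5374 -0.0642  0.0651] yaw 81.88 F [ 0.4  0.  -4.5] w 0.0277 gf 30.0 j6 0.0
tilt [ 0.0001 -0.    ]  ->  [-0.0415  0.0003  0.0011] turn 0.03
```

Emit:
carry_out(increments=[0.02, -0.015, 0.0003, 0, 0, 0.02, -0.03, 0.0003, 0, 0, 0.02, -0.04, 0.0003, 0, 0, 0.02, -0.04, 0.0003, 0.0013, 0, 0.02, -0.04, 0.0003, 0.0013, 0, 0.05, -0.04, 0.0003, 0.0013, 0, 0.05, -0.04, 0.0003, 0.0013, 0, 0.05, -0.04, 0.0003, 0.0013, 0])

```text
clock: 8.55
tool_pos: [0.5324, -0.1028, 0.064]
eef_rot: [[0.141, 0.99, 0.001], [0.99, -0.141, -0.0], [0.0, 0.001, -1.0]]
contact_force: [-0.3, 0.4, -0.0]
grip_width: 0.048
gripper_force: 0.0
```

Emit:
carry_out(increments=[0.05, 0, 0, 0, 0, 0.05, 0, 0, -0.03, 0, 0.0878, 0, 0, -0.07, 0, 0.0878, 0, 0, -0.11, 0, 0.0878, 0, 0, -0.12, 0])

```text
clock: 9.05
tool_pos: [0.5344, -0.1035, 0.188]
eef_rot: [[0.141, 0.99, 0.007], [0.99, -0.141, -0.001], [-0.0, 0.007, -1.0]]
contact_force: [-0.4, 0.5, -0.4]
grip_width: 0.0702
gripper_force: 0.0
```

```bash
python3 - <<'E'
from h import *
to(.502,.3662,.165,111)
c=cap('wrist');save('w3.png',c['color']);P=cloud(c);g=gz(P)
q=g[(abs(g[:,0])<24)&(abs(g[:,1]+103)<45)&(g[:,2]>36)&(g[:,2]<130)]
for a,b in((36,46),(60,98),(90,98),(100,115)):
    s=q[(q[:,2]>a)&(q[:,2]<b)];print(a,len(s),np.percentile(s,[2,98],axis=0).round(1).tolist() if len(s) else '')
E
```

```text
t 9.05 at [ 0.5344 -0.1035  0.188 ] yaw 81.9 F [-0.4  0.5 -0.4] w 0.0702 gf 0.0 j6 -4.1
tilt [ 0.0068 -0.0014]  ->  [ 0.4604 -0.0985  0.0221] turn -29.1
36 1409 [[-23.6, -141.7, 37.0], [23.5, -95.1, 43.9]]
60 1192 [[-13.3, -132.3, 62.0], [13.7, -105.3, 95.8]]
90 855 [[-13.3, -132.4, 91.1], [13.8, -105.6, 96.0]]
100 435 [[-7.0, -125.6, 101.1], [7.4, -111.6, 111.5]]
```

View pics/w3.png

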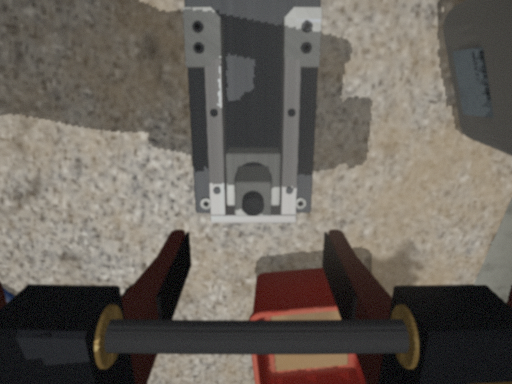

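b1 stands upright in the lane at px (253,185), close to the end stop. Next is block 2.

Emit:
carry_out(increments=[0.0878, 0.46, -0.0985, 0.022, -29, 0.0878, 0.46, -0.0985, 0.022, -29, 0.0878, 0.46, -0.0985, 0.022, -29, 0.0878, 0.46, -0.0985, 0.022, -29, 0.0878, 0.46, -0.0985, 0.022, -29, 0.0878, 0.46, -0.0985, 0.022, -29, 0.0878, 0.46, -0.0985, 0.022, -29, 0.0878, 0.46, -0.0985, 0.022, -29])

```text
clock: 9.9
tool_pos: [0.5031, 0.2972, 0.1634]
eef_rot: [[-0.357, 0.934, -0.002], [0.934, 0.357, -0.001], [-0.0, -0.002, -1.0]]
contact_force: [0.9, -0.2, -0.8]
grip_width: 0.0879
gripper_force: 0.0
```

```bash
python3 - <<'E'
from h import *
to(.502,.3662,.165,111)
P=np.load('topP.npy').reshape(-1,3);d=P[:,:2]-[.502,.3662];a=np.radians(21);e=np.array([np.cos(a),np.sin(a)])
u=d@e;v=d@np.array([-e[1],e[0]]);m=(abs(u)<.11)&(abs(v)<.06)&(np.hypot(u,v)>.045)
print('obstacle max z',P[m,2].max())
E
```

```text
t 9.9 at [0.5031 0.2972 0.1634] yaw 110.9 F [ 0.9 -0.2 -0.8] w 0.0879 gf 0.0 j6 8.5
tilt [-0.0019 -0.0011]  ->  [ 0.0649  0.0236 -0.0017] turn -0.1
obstacle max z 0.032605719960207
```

Emit:
carry_out(increments=[0.0878, 0.065, 0.0235, 0, 0, 0.0878, 0.065, 0.0235, 0, 0, 0.0878, 0.065, 0.0235, 0, 0])

```text
clock: 10.2
tool_pos: [0.5023, 0.3666, 0.1635]
eef_rot: [[-0.36, 0.933, -0.001], [0.933, 0.36, -0.001], [-0.0, -0.001, -1.0]]
contact_force: [0.3, -1.1, -0.9]
grip_width: 0.0877
gripper_force: 0.0
```

```bash
python3 - <<'E'
from h import *
P=cloud(cap('wrist')).reshape(-1,3);P=P[np.isfinite(P[:,0])]
q=P[(np.hypot(P[:,0]-.502,P[:,1]-.3662)<.05)]
for a,b in((.026,.04),(.09,.108),(.04,.108)):
    s=q[(q[:,2]>a)&(q[:,2]<b)];
    if len(s)>5:r=cv2.minAreaRect((s[:,:2]*1000).astype(np.float32));print(a,len(s),[np.round(x,1) for x in r])
to(.502,.3662,.0565,111)
E
```

```text
0.026 1639 [array([502.7, 366.8]), array([49.1, 49.2]), np.float64(20.3)]
0.09 522 [array([502.3, 367.2]), array([16., 15.]), np.float64(37.0)]
0.04 2005 [array([502.5, 367.2]), array([28. , 27.8]), np.float64(20.6)]
t 10.25 at [0.5023 0.3647 0.1635] yaw 111.0 F [ 0.4 -1.1  0.1] w 0.0877 gf 0.0 j6 13.9
tilt [-0.0017 -0.0016]  ->  [0.0016 0.0005 0.107 ] turn 0.0
```

Emit:
carry_out(increments=[0.055, 0.0015, 0.0005, 0.045, 0.4, 0.055, 0.0015, 0.0005, 0.08, 0.4, 0.045, 0.0015, 0.0005, 0.1065, 0.4, 0.045, 0.0015, 0.0005, 0.1065, 0.4, 0.02, 0.0015, 0.0005, 0.1065, 0.4, 0.02, 0.0015, 0.0005, 0.1065, 0.4, 0.02, 0.0015, 0.0005, 0.1065, 0.4, 0.02, 0.0015, 0.0005, 0.1065, 0.4])

```text
clock: 11.05
tool_pos: [0.5037, 0.3663, 0.06]
eef_rot: [[-0.35, 0.937, 0.001], [0.937, 0.35, 0.001], [0.0, 0.002, -1.0]]
contact_force: [4.9, 2.9, 9.1]
grip_width: 0.0278
gripper_force: 30.0
```

Emit:
carry_out(increments=[0.02, 0, 0, 0, 0, 0.02, 0, 0, 0, 0])

```text
clock: 11.25
tool_pos: [0.5037, 0.3664, 0.06]
eef_rot: [[-0.35, 0.937, 0.001], [0.937, 0.35, 0.001], [0.0, 0.002, -1.0]]
contact_force: [0.6, -2.5, 7.0]
grip_width: 0.0277
gripper_force: 30.0
```

```bash
python3 - <<'E'
from h import *
p=gw(0,.070);to(p[0],p[1],.15,81.85)
E
```

```text
t 11.25 at [0.5037 0.3664 0.06  ] yaw 110.49 F [ 0.6 -2.5  7. ] w 0.0277 gf 30.0 j6 14.5
tilt [0.0014 0.0007]  ->  [-0.2833 -0.0467 -0.0902] turn 28.64
```

Emit:
carry_out(increments=[0.02, 0, 0, -0.045, 0, 0.02, 0, 0, -0.09, 0, 0.02, -0.283, -0.0467, -0.09, 28.6, 0.02, -0.283, -0.0467, -0.09, 28.6, 0.02, -0.283, -0.0467, -0.09, 28.6, 0.02, -0.283, -0.0467, -0.09, 28.6, 0.02, -0.283, -0.0467, -0.09, 28.6, 0.02, -0.283, -0.0467, -0.09, 28.6])

```text
clock: 12.05
tool_pos: [0.5582, 0.082, 0.1486]
eef_rot: [[0.142, 0.99, -0.0], [0.99, -0.142, -0.0], [-0.0, -0.0, -1.0]]
contact_force: [0.7, 1.2, -3.0]
grip_width: 0.0284
gripper_force: 30.0
```

Emit:
carry_out(increments=[0.02, 0, 0, 0, 0])

```text
clock: 12.15
tool_pos: [0.5588, 0.0807, 0.1486]
eef_rot: [[0.146, 0.989, 0.0], [0.989, -0.146, -0.001], [-0.001, 0.0, -1.0]]
contact_force: [-0.3, 0.7, -3.3]
grip_width: 0.028
gripper_force: 30.0
```

```bash
python3 - <<'E'
from h import *
p=gw(0,.065);to(p[0],p[1],.0705,81.85)
E
```

```text
t 12.15 at [0.5588 0.0807 0.1486] yaw 81.63 F [-0.3  0.7 -3.3] w 0.028 gf 30.0 j6 15.4
tilt [ 0.0001 -0.0009]  ->  [-0.001  -0.0003  0.0781] turn -0.22
```

Emit:
carry_out(increments=[0.02, 0, 0, 0.04, -0.2, 0.02, 0, 0, 0.07, -0.2, 0.02, 0, -0.0004, 0.078, -0.2, 0.02, -0.005, -0.0004, 0.079, -0.2, 0.02, -0.012, -0.0004, 0.079, -0.2, 0.02, -0.012, -0.0004, 0.079, -0.2, 0.02, -0.012, -0.0004, 0.079, -0.2])

```text
clock: 12.85
tool_pos: [0.557, 0.0728, 0.0705]
eef_rot: [[0.138, 0.99, 0.002], [0.99, -0.138, 0.0], [0.0, 0.002, -1.0]]
contact_force: [0.8, 0.9, -3.5]
grip_width: 0.0279
gripper_force: 30.0
```

```bash
cat >> h.py <<'E'
def chk(y):
    g=gz(cloud(cap('wrist')))
    def f(n,z0,z1,y0,y1,X=70):
        q=g[(g[:,2]>z0)&(g[:,2]<z1)&(g[:,1]>y0)&(g[:,1]<y1)&(abs(g[:,0])<X)]
        if len(q)<20:return print(n,len(q))
        a=np.percentile(q[:,0],[1,99]);print(n,len(q),a.round(1),'mid',a.mean().round(2),'y',np.percentile(q[:,1],[1,99]).round(1),'z',np.median(q[:,2]).round(1))
    f('foottop',34,50,y+10,y+32,35);f('plate',4,14,y+36,105,66);f('jaw',32,44,0,20,66)
E
python3 - <<'E'
from h import *
p=gw(0,-.066);to(p[0],p[1],.0705,81.85);chk(53)
E
```

```text
t 12.85 at [0.557  0.0728 0.0705] yaw 82.05 F [ 0.8  0.9 -3.5] w 0.0279 gf 30.0 j6 14.2
tilt [0.0017 0.0002]  ->  [-1.239e-01 -1.000e-04 -0.000e+00] turn 0.2
foottop 2765 [-24.4  23.4] mid -0.51 y [63.9 83.1] z 43.3
plate 4627 [-58.9  57.4] mid -0.75 y [ 89.2 104.8] z 8.5
jaw 0
```

Emit:
carry_out(increments=[0.02, 0, -0.0002, 0.002, 0.2, 0.02, -0.005, -0.0002, 0.002, 0.2, 0.02, -0.01, -0.0002, 0.002, 0.2, 0.02, -0.014, -0.0002, 0.002, 0.2, 0.02, -0.018, -0.0002, 0.002, 0.2, 0.02, -0.022, -0.0002, 0.002, 0.2, 0.02, -0.026, -0.0002, 0.002, 0.2])

```text
clock: 13.6
tool_pos: [0.5526, 0.0467, 0.0676]
eef_rot: [[0.141, 0.99, 0.0], [0.99, -0.141, 0.0], [0.0, 0.0, -1.0]]
contact_force: [0.5, 1.0, -1.9]
grip_width: 0.0275
gripper_force: 30.0
```

```bash
python3 - <<'E'
from h import *
p=gw(0,-.066);to(p[0],p[1],.0685,81.85);chk(33)
E
```

```text
t 13.6 at [0.5526 0.0467 0.0676] yaw 81.87 F [ 0.5  1.  -1.9] w 0.0275 gf 30.0 j6 11.7
tilt [0.0002 0.0001]  ->  [-0.0975  0.001  -0.0009] turn 0.02
foottop 2401 [-24.9  22.6] mid -1.16 y [43.5 56.7] z 40.5
plate 11470 [-59.   57.5] mid -0.72 y [ 69.5 104.7] z 8.5
jaw 1963 [-55.8  54.6] mid -0.62 y [ 0.4 19.9] z 38.7
```

Emit:
carry_out(increments=[0.02, 0, 0.0006, -0.0005, 0, 0.02, -0.006, 0.0006, -0.0005, 0, 0.02, -0.012, 0.0006, -0.0005, 0, 0.02, -0.018, 0.0006, -0.0005, 0, 0.02, -0.024, 0.0006, -0.0005, 0, 0.02, -0.03, 0.0006, -0.0005, 0, 0.02, -0.036, 0.0006, -0.0005, 0, 0.02, -0.042, 0.0006, -0.0005, 0])

```text
clock: 14.45
tool_pos: [0.5471, 0.0048, 0.0681]
eef_rot: [[0.141, 0.99, 0.0], [0.99, -0.141, 0.0], [0.0, -0.0, -1.0]]
contact_force: [-0.2, -0.0, -4.2]
grip_width: 0.0277
gripper_force: 30.0
```

Emit:
carry_out(increments=[0.02, -0.008, 0, 0, 0, 0.02, -0.016, 0, 0, 0, 0.02, -0.024, 0, 0, 0, 0.02, -0.032, 0, 0, 0, 0.02, -0.04, 0, 0, 0, 0.02, -0.046, 0, 0, 0, 0.02, -0.046, 0, 0.0005, 0, 0.02, -0.046, 0, 0.0005, 0])

```text
clock: 15.25
tool_pos: [0.5408, -0.0403, 0.0676]
eef_rot: [[0.142, 0.99, 0.0], [0.99, -0.142, -0.0], [-0.0, 0.0, -1.0]]
contact_force: [-0.0, 0.1, -1.6]
grip_width: 0.0278
gripper_force: 30.0
```

```bash
python3 - <<'E'
from h import *
p=gw(0,-.056);to(p[0],p[1],.0675,81.85);chk(-56)
E
```

```text
t 15.25 at [ 0.5408 -0.0403  0.0676] yaw 81.86 F [-0.   0.1 -1.6] w 0.0278 gf 30.0 j6 2.6
tilt [ 0.0002 -0.0001]  ->  [0.0003 0.0003 0.0001] turn 0.01
foottop 3724 [-34.4  34.4] mid -0.03 y [-45.7 -24.6] z 39.9
plate 25391 [-58.4  57.3] mid -0.55 y [-18.1  71.8] z 8.5
jaw 4502 [-55.3  54.3] mid -0.46 y [ 0.1 19.6] z 38.6
```

Emit:
carry_out(increments=[0.05, 0, 0, 0, 0, 0.05, 0, 0, 0, 0, 0.05, 0, 0, 0, 0, 0.05, 0, 0, 0, 0, 0.05, 0, 0, -0.04, 0, 0.0878, 0, 0, -0.08, 0, 0.0878, 0, 0, -0.1, 0, 0.0878, 0, 0, -0.1, 0])

```text
clock: 16.1
tool_pos: [0.5428, -0.0402, 0.1707]
eef_rot: [[0.141, 0.99, 0.006], [0.99, -0.141, -0.001], [0.0, 0.006, -1.0]]
contact_force: [-0.5, 0.3, -0.1]
grip_width: 0.0702
gripper_force: 0.0
```

```bash
python3 - <<'E'
from h import *
to(.4457,.245,.165,68.3)
g=gz(cloud(cap('wrist')));np.save('g4.npy',g)
for y in(-57,-119):
  q=g[(abs(g[:,0])<20)&(abs(g[:,1]-y)<26)&(g[:,2]>60)&(g[:,2]<98)]
  print(len(q),np.percentile(q,[2,98],axis=0).round(1).tolist() if len(q) else '')
E
```

```text
t 16.1 at [ 0.5428 -0.0402  0.1707] yaw 81.89 F [-0.5  0.3 -0.1] w 0.0702 gf 0.0 j6 2.6
tilt [ 0.0062 -0.0006]  ->  [ 0.2687 -0.1364  0.0049] turn 13.59
1359 [[-13.8, -68.2, 62.6], [13.0, -41.4, 95.7]]
1427 [[-13.5, -131.4, 62.1], [13.4, -105.1, 95.7]]
```

Emit:
carry_out(increments=[0.0878, 0.2685, -0.1365, 0.005, 13.5, 0.0878, 0.2685, -0.1365, 0.005, 13.5, 0.0878, 0.2685, -0.1365, 0.005, 13.5, 0.0878, 0.2685, -0.1365, 0.005, 13.5, 0.0878, 0.2685, -0.1365, 0.005, 13.5, 0.0878, 0.2685, -0.1365, 0.005, 13.5, 0.0878, 0.2685, -0.1365, 0.005, 13.5, 0.0878, 0.2685, -0.1365, 0.005, 13.5])

```text
clock: 16.95
tool_pos: [0.4422, 0.2458, 0.1612]
eef_rot: [[0.365, 0.931, -0.002], [0.931, -0.365, -0.001], [-0.002, -0.002, -1.0]]
contact_force: [-0.6, -0.6, 0.2]
grip_width: 0.0878
gripper_force: 0.0
```

```bash
python3 - <<'E'
from h import *
P=cloud(cap('wrist')).reshape(-1,3);P=P[np.isfinite(P[:,0])]
q=P[(np.hypot(P[:,0]-.4457,P[:,1]-.245)<.055)]
for a,b in((.026,.04),(.09,.108),(.04,.108)):
    s=q[(q[:,2]>a)&(q[:,2]<b)];
    if len(s)>5:r=cv2.minAreaRect((s[:,:2]*1000).astype(np.float32));print(a,len(s),[np.round(x,1) for x in r])
to(.446,.2453,.0565,68.3)
E
```

```text
0.026 2444 [array([447.2, 245.5]), array([55.5, 55.5]), np.float64(67.3)]
0.09 534 [array([446.9, 246. ]), array([15.2, 15.6]), np.float64(64.6)]
0.04 2036 [array([446.7, 245.5]), array([28.3, 28. ]), np.float64(67.4)]
t 17.0 at [0.4427 0.2447 0.1614] yaw 68.47 F [ 0.4  0.1 -0.2] w 0.0881 gf 0.0 j6 49.1
tilt [-0.0019 -0.0013]  ->  [0.002  0.003  0.1049] turn 0.17
```

Emit:
carry_out(increments=[0.055, 0.002, 0.0035, 0.045, 1, 0.055, 0.002, 0.0035, 0.08, 1, 0.045, 0.002, 0.0035, 0.1045, 1, 0.045, 0.002, 0.0035, 0.1045, 1, 0.02, 0.002, 0.0035, 0.1045, 1, 0.02, 0.002, 0.0035, 0.1045, 1, 0.02, 0.002, 0.0035, 0.1045, 1, 0.02, 0.002, 0.0035, 0.1045, 1])

```text
clock: 17.8
tool_pos: [0.4481, 0.2458, 0.0592]
eef_rot: [[0.385, 0.923, 0.002], [0.923, -0.385, 0.001], [0.002, 0.001, -1.0]]
contact_force: [1.1, -1.9, 6.5]
grip_width: 0.0279
gripper_force: 30.0
```

```bash
python3 - <<'E'
from h import *
p=gw(0,.070);to(p[0],p[1],.15,81.85)
E
```

```text
t 17.8 at [0.4481 0.2458 0.0592] yaw 67.36 F [ 1.1 -1.9  6.5] w 0.0279 gf 30.0 j6 50.0
tilt [0.0016 0.001 ]  ->  [-0.1059  0.1645 -0.0908] turn -14.49
```

Emit:
carry_out(increments=[0.02, 0, 0, -0.045, 0, 0.02, 0, 0, -0.09, 0, 0.02, -0.106, 0.1645, -0.09, -14.5, 0.02, -0.106, 0.1645, -0.09, -14.5, 0.02, -0.106, 0.1645, -0.09, -14.5, 0.02, -0.106, 0.1645, -0.09, -14.5, 0.02, -0.106, 0.1645, -0.09, -14.5, 0.02, -0.106, 0.1645, -0.09, -14.5])

```text
clock: 18.6
tool_pos: [0.5585, 0.0834, 0.1479]
eef_rot: [[0.144, 0.99, -0.001], [0.99, -0.144, 0.0], [-0.0, -0.001, -1.0]]
contact_force: [-1.0, 0.7, -3.7]
grip_width: 0.0279
gripper_force: 30.0
```

```bash
python3 - <<'E'
from h import *
p=gw(0,.070);to(p[0],p[1],.0685,81.85)
E
```

```text
t 18.6 at [0.5585 0.0834 0.1479] yaw 81.73 F [-1.   0.7 -3.7] w 0.0279 gf 30.0 j6 15.5
tilt [-0.0007  0.0001]  ->  [0.0014 0.0005 0.0794] turn -0.12
```

Emit:
carry_out(increments=[0.02, 0, 0.0003, 0.04, 0, 0.02, 0, 0.0003, 0.07, 0, 0.02, 0, 0.0003, 0.078, 0, 0.02, -0.005, 0.0003, 0.078, 0, 0.02, -0.012, 0.0003, 0.078, 0, 0.02, -0.018, 0.0003, 0.078, 0, 0.02, -0.018, 0.0003, 0.078, 0])

```text
clock: 19.3
tool_pos: [0.5568, 0.0659, 0.0711]
eef_rot: [[0.142, 0.99, 0.002], [0.99, -0.142, 0.0], [0.0, 0.002, -1.0]]
contact_force: [-0.3, 0.1, -4.0]
grip_width: 0.0277
gripper_force: 30.0
```

```bash
python3 - <<'E'
from h import *
p=gw(0,.045);to(p[0],p[1],.0685,81.85);chk(51)
E
```

```text
t 19.3 at [0.5568 0.0659 0.0711] yaw 81.84 F [-0.3  0.1 -4. ] w 0.0277 gf 30.0 j6 13.7
tilt [0.0015 0.0001]  ->  [-0.0061 -0.0004  0.0026] turn -0.01
foottop 3317 [-26.8  27.3] mid 0.25 y [61.4 77.8] z 44.4
plate 5334 [-59.   57.3] mid -0.83 y [ 87.1 104.8] z 8.5
jaw 300 [-56.1  54.6] mid -0.77 y [15.  19.9] z 38.5
```

Emit:
carry_out(increments=[0.02, 0, -0.0008, 0.002, 0, 0.02, -0.002, -0.0008, 0.002, 0, 0.02, -0.004, -0.0008, 0.002, 0, 0.02, -0.004, -0.0008, 0.002, 0])

```text
clock: 19.75
tool_pos: [0.5549, 0.0626, 0.0681]
eef_rot: [[0.141, 0.99, -0.0], [0.99, -0.141, -0.0], [-0.0, -0.0, -1.0]]
contact_force: [-0.2, 0.2, -3.7]
grip_width: 0.0284
gripper_force: 30.0
```

Emit:
carry_out(increments=[0.02, -0.0005, 0, 0, 0, 0.02, -0.001, 0, 0, 0])

```text
clock: 19.95
tool_pos: [0.555, 0.0619, 0.0681]
eef_rot: [[0.141, 0.99, 0.0], [0.99, -0.141, 0.0], [0.0, 0.0, -1.0]]
contact_force: [0.4, 0.7, -3.8]
grip_width: 0.0278
gripper_force: 30.0
```

Emit:
carry_out(increments=[0.02, -0.0005, 0, 0, 0, 0.02, -0.001, 0, 0, 0])

```text
clock: 20.15
tool_pos: [0.5553, 0.0612, 0.0682]
eef_rot: [[0.142, 0.99, 0.001], [0.99, -0.142, 0.001], [0.001, 0.001, -1.0]]
contact_force: [0.8, 6.1, -4.1]
grip_width: 0.0281
gripper_force: 30.0
```

Emit:
carry_out(increments=[0.02, 0.01, 0, 0, 0, 0.02, 0.015, 0, -0.04, 0, 0.02, 0.015, 0, -0.09, 0, 0.02, 0.015, 0, -0.13, 0, 0.02, 0.015, 0, -0.13, 0])

```text
clock: 20.65
tool_pos: [0.5602, 0.0764, 0.2037]
eef_rot: [[0.141, 0.99, 0.01], [0.99, -0.141, 0.001], [0.002, 0.01, -1.0]]
contact_force: [0.6, -0.2, -3.5]
grip_width: 0.0281
gripper_force: 30.0
```

```bash
python3 - <<'E'
from h import *
to(.571,-.299,.195,87.2)
E
```

```text
t 20.65 at [0.5602 0.0764 0.2037] yaw 81.91 F [ 0.6 -0.2 -3.5] w 0.0281 gf 30.0 j6 14.7
tilt [0.0099 0.0007]  ->  [-0.3702  0.0635  0.0086] turn -5.29
```

Emit:
carry_out(increments=[0.02, -0.37, 0.0635, 0, -5.3, 0.02, -0.37, 0.0635, 0, -5.3, 0.02, -0.37, 0.0635, 0, -5.3, 0.02, -0.37, 0.0635, 0, -5.3, 0.02, -0.37, 0.0635, 0, -5.3, 0.02, -0.37, 0.0635, 0, -5.3, 0.02, -0.37, 0.0635, 0, -5.3, 0.02, -0.37, 0.0635, 0, -5.3])

```text
clock: 21.45
tool_pos: [0.5663, -0.303, 0.1963]
eef_rot: [[0.051, 0.999, -0.002], [0.999, -0.051, -0.0], [-0.0, -0.002, -1.0]]
contact_force: [-0.1, 0.7, -4.1]
grip_width: 0.0278
gripper_force: 30.0
```

Emit:
carry_out(increments=[0.02, 0, 0, 0, 0])

```text
clock: 21.55
tool_pos: [0.5664, -0.3028, 0.1962]
eef_rot: [[0.053, 0.999, -0.002], [0.999, -0.053, -0.0], [-0.0, -0.002, -1.0]]
contact_force: [-1.0, 0.5, -4.7]
grip_width: 0.0279
gripper_force: 30.0
```

```bash
python3 - <<'E'
from h import *
to(.571,-.299,.074,87.2)
c=cap('top');save('t5.png',c['color'][120:264,200:420].repeat(3,0).repeat(3,1))
E
```

```text
t 21.55 at [ 0.5664 -0.3028  0.1962] yaw 86.97 F [-1.   0.5 -4.7] w 0.0279 gf 30.0 j6 -26.1
tilt [-0.0019 -0.0001]  ->  [0.004  0.0046 0.1222] turn -0.23
```

View pics/t5.png

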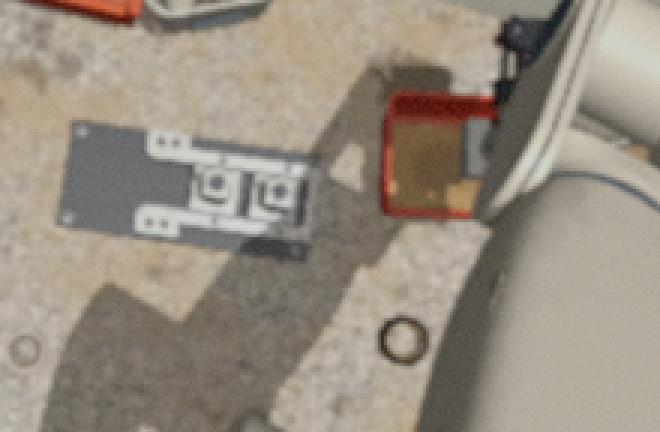

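The two good blocks stand in the lane at px (216,185) and (278,190). Block 3 hangs over the bin at (478,148), within its walls.

Emit:
carry_out(increments=[0.02, 0.004, 0.0045, 0.04, 0, 0.02, 0.004, 0.0045, 0.08, 0, 0.02, 0.004, 0.0045, 0.105, 0, 0.02, 0.004, 0.0045, 0.121, 0, 0.02, 0.004, 0.0045, 0.122, 0, 0.02, 0.004, 0.0045, 0.124, 0, 0.02, 0.004, 0.0045, 0.124, 0])

```text
clock: 22.3
tool_pos: [0.573, -0.296, 0.0753]
eef_rot: [[0.049, 0.999, 0.002], [0.999, -0.049, -0.001], [-0.001, 0.002, -1.0]]
contact_force: [-0.3, 0.5, -4.1]
grip_width: 0.0277
gripper_force: 30.0
```

```bash
python3 - <<'E'
from h import *
to(.571,-.299,.07,87.2)
E
```

```text
t 22.3 at [ 0.573  -0.296   0.0753] yaw 87.19 F [-0.3  0.5 -4.1] w 0.0277 gf 30.0 j6 -25.6
tilt [ 0.0019 -0.001 ]  ->  [-0.0031 -0.0019  0.0053] turn -0.01
```

Emit:
carry_out(increments=[0.02, 0, 0, 0.003, 0, 0.02, 0, 0, 0.006, 0, 0.02, 0, 0, 0.006, 0])

```text
clock: 22.6
tool_pos: [0.572, -0.2959, 0.0682]
eef_rot: [[0.049, 0.999, 0.0], [0.999, -0.049, -0.0], [-0.0, 0.0, -1.0]]
contact_force: [-0.5, -0.1, -4.1]
grip_width: 0.0282
gripper_force: 30.0
```

Emit:
carry_out(increments=[0.05, 0, 0, 0, 0, 0.05, 0, 0, 0, 0, 0.05, 0, 0, 0, 0, 0.05, 0, 0, 0, 0, 0.05, 0, 0, -0.04, 0, 0.05, 0, 0, -0.09, 0, 0.05, -0.03, 0, -0.13, 0, 0.05, -0.07, 0, -0.15, 0])

```text
clock: 23.4
tool_pos: [0.5705, -0.366, 0.223]
eef_rot: [[0.046, 0.999, 0.005], [0.999, -0.046, -0.003], [-0.003, 0.005, -1.0]]
contact_force: [0.6, -0.6, -0.6]
grip_width: 0.0499
gripper_force: 0.0
```

Emit:
carry_out(increments=[0.05, -0.05, 0, -0.02, 0, 0.05, -0.1, 0, -0.02, 0, 0.05, -0.1, 0, -0.02, 0, 0.05, -0.1, 0, -0.02, 0])

```text
clock: 23.8
tool_pos: [0.563, -0.4667, 0.2376]
eef_rot: [[0.052, 0.999, -0.0], [0.999, -0.052, 0.0], [0.0, -0.0, -1.0]]
contact_force: [-0.1, -0.3, 0.1]
grip_width: 0.0501
gripper_force: 0.0
```

```bash
python3 - <<'E'
from h import *
to(.571,-.299,.07,87.2)
c=cap('wrist');save('w6.png',c['color']);P=cloud(c).reshape(-1,3)
q=P[(abs(P[:,0]-.571)<.045)&(abs(P[:,1]+.299)<.06)&(P[:,2]>.085)&(P[:,2]<.13)]
print(len(q),np.percentile(q,[2,98],axis=0).round(3) if len(q) else '')
E
```

```text
t 23.8 at [ 0.563  -0.4667  0.2376] yaw 87.04 F [-0.1 -0.3  0.1] w 0.0501 gf 0.0 j6 -37.6
tilt [-0.0002  0.0004]  ->  [ 0.1679 -0.0006  0.1677] turn -0.16
0
```

View pics/w6.png

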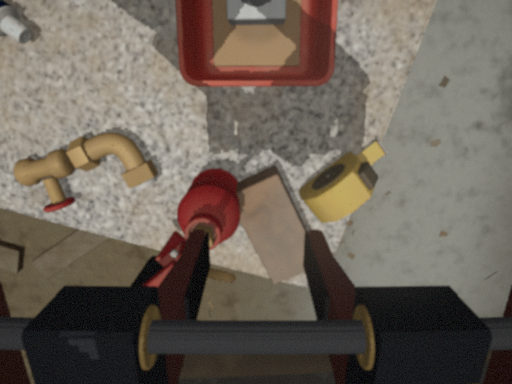

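The bin at px (180–335, 0–85) holds block 3, whose foot shows at (257,12). The gripper is clear of everything.

```bash
python3 -c "
from h import *
print(robot.hand_in())"
```

```text
the job is handed in; nothing more can be done
None
```

I handed the job in at about 24 s, but no verdict came back: the two good blocks (about 49 mm) went through the gauge and stand upright in the lane, and the wide one (about 55.5 mm) met the jaws at about 6 N and is in the red bin.

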